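Unbolt the sample transport chest

TASK

Unbolt the lid of the grey sample transport chest: press the bolt's spring safety catch down with one fingertip and, keeping it down, push the bolt's knob with the other finger until the bolt is drawn fully back, then let go so that the catch springs back into the bolt. The chest is heavy and full of samples: do not shove it, leave its lid shut, and leave the things standing on it and around it where they are.

Things in the scene. Friction and masses are not known exactly. Their poses are not given: they have to be found in the camera images.
- chest: Grey sheet-metal transport chest, 280 mm deep (x), 420 wide (y), flat top 150 mm above the bench, about 9 kg, loose on rubber feet. Origin: centre of its underside; -x side: front, nearest the robot. Top: fixed deck with bolt and catch at chest y -210 to -15 mm, hinged lid (flush) from -15 to 210. Bolt bar: 16 mm wide, along y at chest x -55 mm, top 14 mm above the deck; it is drawn back towards chest -y.
- bolt_knob (a point): Middle of the top of the bolt's knob, an upright post 14 mm in diameter, 14 to 50 mm above the deck; moves with the bolt. Shut: chest (-55, -100, 200) mm; drawn: (-55, -130, 200). On its +y side the bar is clear for 55 mm, up to a guide strap 18.5 mm high. On its -y side the catch's arm, 6 mm wide, crosses the bar at chest y -146 mm, 26 mm above the deck (32 when pressed).
- catch_plate (a point): Middle of the upper face of the catch's ribbed thumb plate, 30 mm (chest x) by 100 mm (y), between the bar and the chest's front edge. At rest at chest (-105, -102, 180) mm: 30 mm above the deck, 50 mm from the bar's centre line. It rocks about a pin along y at chest x -81, z 172 mm (lugs at its ends up to z 176); pressed, this point goes down 6 mm. A fingertip may slide along the plate.
- bolt (a joint): Slide of the bolt in m: 0 = shut, its nose through the strap on the lid; 0.030 = fully drawn back, at its stop. Sliding takes about 3 N. The catch's pawl locks the bolt in one of two notches, at 0 and at 0.030, with 1.5 mm play.
- catch (a joint): Rocker of the catch in rad: 0 = sprung up, plate level, pawl in a notch of the bar; 0.26 = plate fully down, at its stop. Above 0.16 the pawl is clear of the bar. The spring takes about 3 N at the plate's middle to start and 6 N fully down. Let go between the notches, the pawl rides on the bar at about 0.14.
- lid (a joint): Hinge of the chest's lid in rad: 0 = shut. The lid is to stay shut.
- jar: Bystander on the deck behind the bolt: capped sample jar 42 mm in diameter, 55 mm high, origin at the centre of its underside.
- stamp: Bystander on the lid: self-inking stamp, 34 x 52 mm, 58 mm high, origin at the centre of its underside.
- forceps: Bystander lying on the lid: steel forceps 140 mm long along its own x, 8 mm high, origin near mid-length at its underside.
- rack: Bystander on the bench to the left: blue tube rack, 100 x 210 mm, with capped tubes up to 115 mm high, origin at the centre of its underside.
- stapler: Bystander on the bench to the right: red stapler 135 mm long along its y, 45 mm high, origin at the centre of its underside.
- tape: Bystander on the bench to the right: roll of tape lying flat, 104 mm in diameter, 24 mm high, origin at the centre of its underside.
- reagent: Bystander on the bench to the left: glass bottle with a blue cap, 70 mm in diameter, 140 mm high, origin at the centre of its underside.

How it is judged:
On the way, in this order (a step that is already met when the one before it is completed fails the run):
1. the catch is pressed down while the bolt is still shut (value of joint catch above 0.06 rad and value of joint bolt below 0.004 m), for 0.02 s.
2. the bolt is on its way back, the catch clear of its notch (value of joint catch above 0.1 rad and value of joint bolt above 0.008 m), for 0.02 s.
3. the bolt is drawn fully back (value of joint bolt above 0.0275 m), for 0.1 s.
At the end, for the whole second after the job is handed in: The bolt is drawn back at least 27.5 of its 30 mm, the catch has sprung back into the bolt's rear notch (under 0.06 rad), the lid is shut and the chest at rest (value of joint bolt above 0.0275 m and value of joint catch below 0.06 rad and value of joint lid below 0.02 rad and linear speed of chest below 0.01 m/s); the robot touches nothing.
It fails at once if the lid is raised (value of joint lid above 0.05 rad).
It fails at once if the chest is shoved more than 20 mm, lifted or tipped (distance of chest from where it was at the start of the episode above 0.02 m or angle between chest's own z axis and vertical above 0.04 rad).
It fails at once if a bystander is moved more than 30 mm, carried or knocked over (distance of any of jar, stamp, forceps, rack, stapler, tape, reagent from where it was at the start of the episode above 0.03 m or angle between any of jar, stamp, forceps, rack, stapler, tape, reagent's own z axis and vertical above 0.5 rad).
It also fails if it takes over 38 s, if anything falls off the work surface, if the arm or the gripper's body presses on something with over 40 N, if the wrist force passes 120 N, or if a joint passes its speed limit or range.

ROBOT

A 7-joint arm with a two-finger parallel gripper is mounted at the origin on the work surface. World frame = base frame: x ahead of the robot, y to its left, z up, the work surface at z = 0. Lengths are in m, angles in rad, forces in N, time in s.
With the tool pointing down it reaches from about 0.4 to 0.9 m from the base axis. Payload 5.5 kg.
Tool frame: the origin (TCP) lies midway between the tips of the shut fingers; the grasp point (between the pads) lies 19 mm behind it; z points along the fingers, y is the line along which they close (so a half turn about z gives the same grasp; the last joint's range is limited). The gripper opens to 92 mm and grips with 3 to 60 N. Pads are 19 mm wide; open, the fingers measure 130 mm over their backs; the gripper's body (75 mm by 190 mm) begins 47 mm behind the grasp point.
Start: joints at [-1.012, 0.501, -0.427, 1.55, 0.221, 1.138, -0.21], TCP at [0.189, 0.622, 0.227] pointing down, gripper open.
Joint ranges: [-2.88, 2.88], [-0.31, 2.03], [-1.54, 1.56], [0.2, 2.42], [-1.41, 4.55], [0.19, 2.02], [-2.57, 2.57]. Speed limits (rad/s): [2.57, 2.57, 3.14, 3.14, 3.14, 3.14, 3.14].

INTERFACE

Orientations are given as a rotation vector (axis times angle).
In Python, from bench import * gives the robot as it stands.
- The arm moves only by the tool send_rows, never from a script. Its argument "moves" is one flat list of numbers, 7 for each row, row after row: the shift along the tool's x, y, z in cm, then the turn, a rotation vector about the tool's x, y, z in rad, then the opening in per cent of the stroke, from 0 (shut) to 100 (fully open). A call has exactly 5 rows; each row shifts and turns the commanded pose from where the row before left it, along the tool's axes as they then stand; what a row does not reach is not made up. A row lasts 1/12 s, in which the tool goes at most 41.7 mm and 7.16 degrees, less where a joint would pass 70% of its speed; a pose out of reach is approached as far as the arm can. A call with a gripper value outside its range is refused whole. The fingers move at their own pace and stop on an object; "grip_force" is the grip in N (left out, the last holds). Time passes only in rows, so rows that do not move let the fingers close, or fill a call up. It gives the time, the measured TCP pose, the force, the opening and the grip force at its end, in the units of the state.
- sense(): the state, without advancing time (a new reading comes with each control period).
- camera(name): name is "scene" or "top" or "wrist"; returns a dict with "frame" (400x640x3 uint8, red, green, blue), "fx", "fy", "cx", "cy" (pixels), "position" and "attitude" of the camera in the world; the wrist camera has in their place "hand_eye" (4x4, takes a point from camera to tool coordinates, whose origin is the TCP and whose axes are the flange's). Camera axes: x right, y down, z forward; pixel columns grow to the right and rows downward; lengths in m; the calibration is good to about 2 mm. A picture is of the moment at which its call begins: read the wrist's pose just before it. There is no depth.
- job_done(): hands the job in; it is judged then, once.
The state is a dict: "clock": time; "joint_pos": joint angles; "qd": joint speeds; "effort": joint torques, N m; "tcp_pos": TCP position; "orientation": TCP orientation; "force": force on the tool from outside, world axes, zero at the start; "torque": the same for the moment, N m; "width": finger opening in m; "finger_force": force on a finger pad.
Only numpy, scipy, OpenCV 4.12 (cv2) and the standard library are available. Lean on these libraries where they do the work, as an engineer would, in place of code of your own. Each camera call takes 0.05 s, during which the arm holds its last target. There are 200 camera calls.

## Working session

There is one attempt and no reset: what is moved stays moved. The work goes in short steps, Python scripts to look and compute and a tool call to move; the robot and the scene stay as the last step left them, time stands still between calls to the robot, and variables do not carry over. Pictures are saved under pics/ and viewed, at most 10 in all, crops included, and the job is handed in when it is done.

Besides the shell and the picture viewer there is one more tool, called after "Request:" as name(argument=value, ...) on one line, values as JSON. send_rows: Moves the arm, as the interface text tells. Its arguments: {"type":"object","properties":{"moves":{"type":"array"},"grip_force":{"type":"number"}},"required":["moves"]}

```bash
ls; mkdir -p pics
cat > h.py <<'E'
from bench import *
import numpy as np, cv2
from scipy.spatial.transform import Rotation as R
E
python3 - <<'E'
from h import *
s=sense();print(s)
for n in ("top","scene"):
    c=camera(n);cv2.imwrite(f"pics/{n}0.png",c["frame"][:,:,::-1]);np.savez(f"{n}0.npz",**c)
    print({k:v for k,v in c.items() if k!="frame"})
E
```

```text
pics
{'clock': 0.0, 'joint_pos': array([-1.01179125,  0.50185528, -0.4267729 ,  1.55144708,  0.22078203,
        1.13829007, -0.21031199]), 'qd': array([-2.69507580e-04, -5.53487399e-05,  6.30096727e-04,  5.32916441e-04,
        8.10452939e-04, -2.10454016e-04, -1.02133277e-03]), 'effort': array([ 9.28313129e-04, -5.66600418e+01, -5.81616461e+00, -2.79110259e+01,
       -6.87547890e-02,  3.09494685e-02,  2.01443436e-04]), 'tcp_pos': array([0.18932416, 0.62108527, 0.22567328]), 'orientation': array([-4.62874456e-01, -3.10693670e+00,  3.00732348e-03]), 'force': array([-0.71656639,  0.0164585 , -0.36892174]), 'torque': array([-0.03184985,  0.01399153,  0.02523531]), 'finger_force': 0.0, 'width': 0.09190589621275375}
{'fx': 383.6787258816734, 'fy': 383.6787258816734, 'cx': 322.1001846869182, 'cy': 200.35140455480985, 'position': array([0.38405659, 0.06421346, 1.35305734]), 'attitude': array([-2.11307744,  2.16682238, -0.16912752])}
{'fx': 385.1430208270241, 'fy': 385.1430208270241, 'cx': 319.37481063367943, 'cy': 197.2586180340791, 'position': array([ 0.90383498, -0.4725133 ,  1.12865721]), 'attitude': array([-2.5064705 , -0.72213835,  0.18940917])}
```

View pics/top0.png

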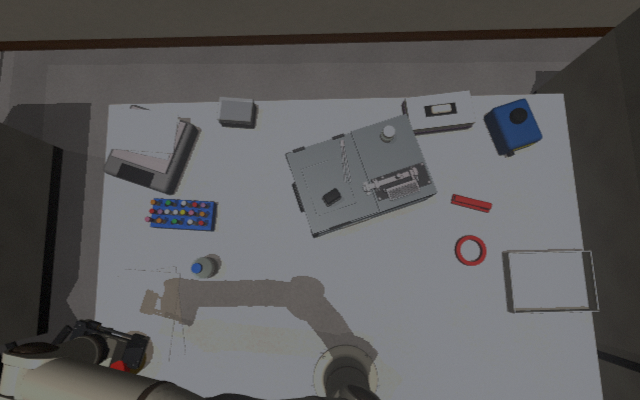

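View pics/scene0.png

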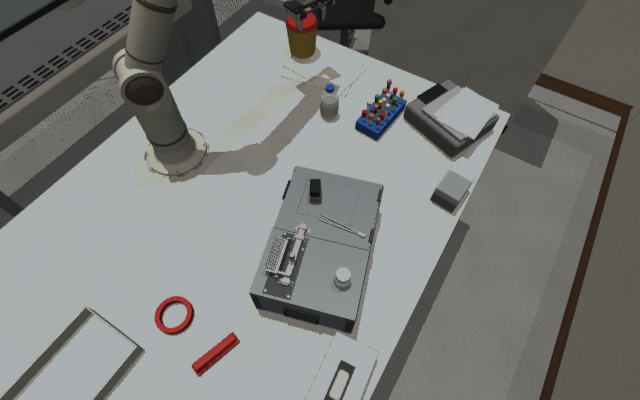

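The top view shows the chest centred near pixel (360,175), turned about 20°. Its bolt and plate are near (395,183), the jar at (388,132) and the stamp at (332,197). I'll enlarge both views.

Run:
```python
import cv2
a=cv2.imread("pics/top0.png")[105:245,275:445];cv2.imwrite("pics/t1.png",cv2.resize(a,None,fx=4.2,fy=4.2,interpolation=cv2.INTER_CUBIC))
a=cv2.imread("pics/scene0.png")[160:335,245:390];cv2.imwrite("pics/s1.png",cv2.resize(a,None,fx=3.4,fy=3.4,interpolation=cv2.INTER_CUBIC))
```

```text
(no output)
```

View pics/t1.png

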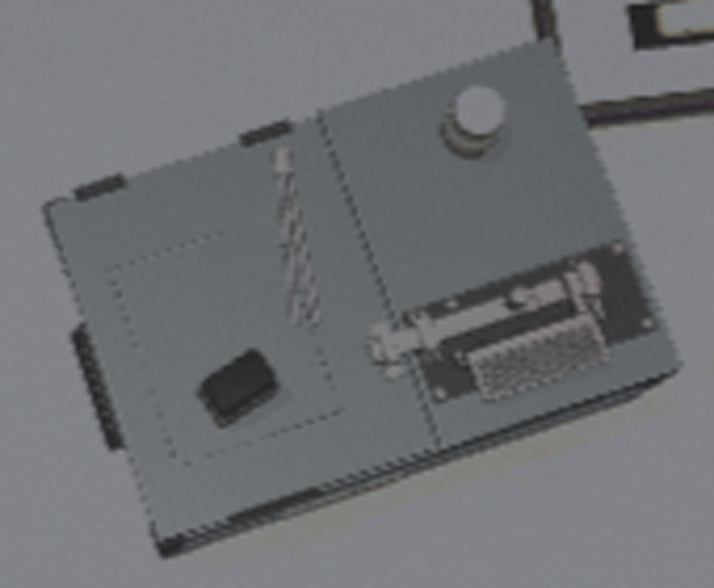

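View pics/s1.png

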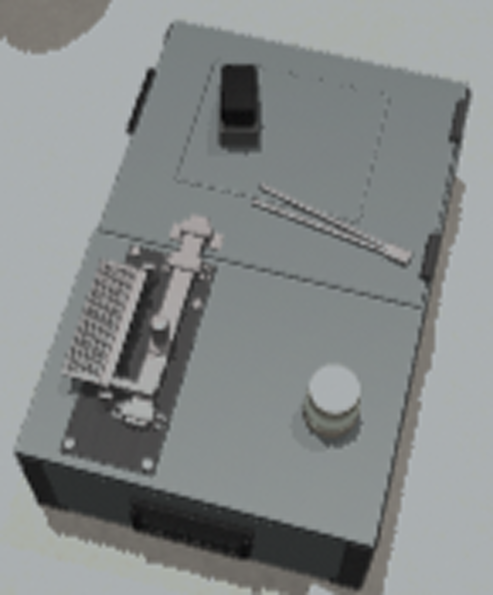

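The crops show the deck corners. In the top crop they are at (45,203), (552,40), (680,368) and (157,540). In the scene crop they are at (468,85), (172,24), (17,452) and (375,545). I'll fit the chest pose to these.

```bash
cat >> h.py <<'E'
def proj(c,P):
    Rw=R.from_rotvec(c["attitude"]).as_matrix()
    p=(np.atleast_2d(P)-c["position"])@Rw
    return np.c_[c["fx"]*p[:,0]/p[:,2]+c["cx"],c["fy"]*p[:,1]/p[:,2]+c["cy"]]
def ch(q,P): 
    return np.atleast_2d(P)@R.from_euler('z',q[2]).as_matrix().T+[q[0],q[1],0]
E
python3 - <<'E'
from h import *
from scipy.optimize import least_squares
t=dict(np.load("top0.npz"));s=dict(np.load("scene0.npz"))
C=np.array([[.14,.21,.15],[.14,-.21,.15],[-.14,-.21,.15],[-.14,.21,.15],[.14,-.015,.15],[-.14,-.015,.15]])
ut=np.array([[45,203],[552,40],[680,368],[157,540],[320,112],[437,445]])/4.2+[275,105]-.4
us=np.array([[468,85],[375,545],[17,452],[172,24],[422,305],[100,232]])/3.4+[245,160]-.4
f=lambda q:np.r_[proj(t,ch(q,C))-ut,proj(s,ch(q,C))-us].ravel()
r=least_squares(f,[.9,-.05,.3]);print(r.x);print(f(r.x).reshape(-1,2).round(1))
q=r.x;np.save("q.npy",q)
K=[[-.055,-.1,.2],[-.105,-.102,.18],[-.055,-.146,.176]]
print("knob,plate",ch(q,K).round(4))
print((proj(t,ch(q,K))-[275,105]+.4)*4.2,(proj(s,ch(q,K))-[245,160]+.4)*3.4)
E
```

```text
[ 0.66497065 -0.06317409  0.30339898]
[[-1.  -0.9]
 [-0.3 -1.9]
 [ 0.4 -0.9]
 [-0.1  0.8]
 [-0.9 -0.7]
 [ 0.7  0.4]
 [ 0.8 -0.5]
 [-0.3  0.6]
 [-1.2 -0.2]
 [-0.5 -1.9]
 [ 0.5  1.1]
 [-1.9 -0.9]]
knob,plate [[ 0.6424 -0.175   0.2   ]
 [ 0.5952 -0.1919  0.18  ]
 [ 0.6561 -0.2189  0.176 ]]
[[519.09683118 291.74303683]
 [540.1473789  359.42966475]
 [570.43364884 279.53824373]] [[158.59934056 321.64695921]
 [ 97.59112515 318.71555453]
 [142.75378895 388.66193954]]
```

```bash
cat >> h.py <<'E'
def tgt(q,x,y,z,flip):
    # TCP at chest (x,y,z), tool y along chest -x or +x, z down
    Y=np.array([np.cos(q[2]),np.sin(q[2]),0])*(1 if flip else -1);Z=np.array([0,0,-1.]);X=np.cross(Y,Z)
    return ch(q,[x,y,z])[0],np.c_[X,Y,Z]
def rows(p,M,q0=None,R0=None,n=10,nr=None):
    s=sense();p0=s["tcp_pos"] if q0 is None else q0;M0=R.from_rotvec(s["orientation"]).as_matrix() if R0 is None else R0
    rv=R.from_matrix(M0.T@M).as_rotvec();print("turn",rv.round(3))
    A=M0
    for i in range(n):
        d=(p-p0)/n;print((A.T@d*100).round(2),(rv/n).round(4));A=A@R.from_rotvec(rv/n).as_matrix()
E
python3 - <<'E'
from h import *
q=np.load("q.npy");s=sense()
print(R.from_rotvec(s["orientation"]).as_matrix().round(3))
for f in (0,1):
    p,M=tgt(q,-.08,-.08,.30,f);print(f,p)
    rows(p,M,n=25,q0=s["tcp_pos"]+[0,0,.09])
E
```

```text
[[-0.957  0.291 -0.001]
 [ 0.291  0.957 -0.002]
 [ 0.    -0.002 -1.   ]]
0 [ 0.61252578 -0.16342146  0.3       ]
turn [-1.00e-03 -2.00e-03 -2.17e+00]
[-2.53 -2.51  0.07] [-0.     -0.0001 -0.0868]
[-2.31 -2.72  0.07] [-0.     -0.0001 -0.0868]
[-2.06 -2.91  0.07] [-0.     -0.0001 -0.0868]
[-1.8  -3.08  0.07] [-0.     -0.0001 -0.0868]
[-1.53 -3.22  0.07] [-0.     -0.0001 -0.0868]
[-1.24 -3.34  0.07] [-0.     -0.0001 -0.0868]
[-0.95 -3.44  0.07] [-0.     -0.0001 -0.0868]
[-0.65 -3.51  0.07] [-0.     -0.0001 -0.0868]
[-0.34 -3.55  0.07] [-0.     -0.0001 -0.0868]
[-0.03 -3.57  0.07] [-0.     -0.0001 -0.0868]
[ 0.28 -3.55  0.07] [-0.     -0.0001 -0.0868]
[ 0.58 -3.52  0.07] [-0.     -0.0001 -0.0868]
[ 0.89 -3.45  0.07] [-0.     -0.0001 -0.0868]
[ 1.18 -3.36  0.07] [-0.     -0.0001 -0.0868]
[ 1.47 -3.25  0.07] [-0.     -0.0001 -0.0868]
[ 1.75 -3.11  0.07] [-0.     -0.0001 -0.0868]
[ 2.01 -2.95  0.07] [-0.     -0.0001 -0.0868]
[ 2.26 -2.76  0.07] [-0.     -0.0001 -0.0868]
[ 2.49 -2.56  0.07] [-0.     -0.0001 -0.0868]
[ 2.7  -2.33  0.06] [-0.     -0.0001 -0.0868]
[ 2.89 -2.09  0.06] [-0.     -
[... 717 characters left out ...]
   0.0389]
[-3.3  -1.36  0.07] [-0.0001  0.      0.0389]
[-3.35 -1.23  0.07] [-0.0001  0.      0.0389]
[-3.39 -1.1   0.06] [-0.0001  0.      0.0389]
[-3.43 -0.97  0.06] [-0.0001  0.      0.0389]
[-3.47 -0.83  0.06] [-0.0001  0.      0.0389]
[-3.5  -0.7   0.06] [-0.0001  0.      0.0389]
[-3.52 -0.56  0.06] [-0.0001  0.      0.0389]
[-3.54 -0.43  0.06] [-0.0001  0.      0.0389]
[-3.55 -0.29  0.06] [-0.0001  0.      0.0389]
[-3.56 -0.15  0.06] [-0.0001  0.      0.0389]
[-3.57 -0.01  0.06] [-0.0001  0.      0.0389]
[-3.56  0.13  0.06] [-0.0001  0.      0.0389]
[-3.56  0.27  0.06] [-0.0001  0.      0.0389]
[-3.54  0.4   0.06] [-0.0001  0.      0.0389]
[-3.52  0.54  0.06] [-0.0001  0.      0.0389]
```

Request:
send_rows(moves=[0, 0, -3, 0, 0, 0, 40, 0, 0, -3, 0, 0, 0, 40, 0, 0, -3, 0, 0, 0, 40, -2.5, -2.5, 0, 0, 0, 0.039, 40, -2.6, -2.4, 0, 0, 0, 0.039, 40])

```text
clock: 0.52
tcp_pos: [0.221, 0.5612, 0.3185]
orientation: [-0.579, -3.087, -0.007]
force: [1.2, -0.8, -0.6]
width: 0.063
finger_force: 0.0
```

Request:
send_rows(moves=[-2.7, -2.3, 0, 0, 0, 0.039, 40, -2.8, -2.2, 0, 0, 0, 0.039, 40, -2.9, -2.1, 0, 0, 0, 0.039, 40, -3, -2, 0, 0, 0, 0.039, 40, -3, -1.9, 0, 0, 0, 0.039, 40])

```text
clock: 0.93
tcp_pos: [0.3071, 0.3998, 0.3164]
orientation: [-0.885, -3.014, 0.001]
force: [1.1, -0.0, 0.5]
width: 0.0372
finger_force: 0.0
```

Request:
send_rows(moves=[-3.1, -1.7, 0, 0, 0, 0.039, 40, -3.2, -1.6, 0, 0, 0, 0.039, 40, -3.2, -1.5, 0, 0, 0, 0.039, 40, -3.3, -1.4, 0, 0, 0, 0.039, 40, -3.3, -1.2, 0, 0, 0, 0.039, 40])

```text
clock: 1.35
tcp_pos: [0.3908, 0.2436, 0.3165]
orientation: [-1.174, -2.914, 0.0]
force: [0.3, 0.1, -0.5]
width: 0.0366
finger_force: 0.0
```

Run:
```python
from h import *
q=np.load("q.npy");s=sense();print(s["clock"],s["joint_pos"].round(2),s["tcp_pos"],s["force"])
p,M=tgt(q,-.08,-.08,.30,1)
rows(p,M,n=13)
```

```text
1.35 [-0.46  0.05 -0.16  1.9   0.01  1.2   0.18] [0.39079613 0.24356319 0.31654639] [ 0.27247292  0.14905777 -0.46942429]
turn [-0.     0.     0.502]
[-3.4  -1.07  0.13] [-0.      0.      0.0386]
[-3.44 -0.94  0.13] [-0.      0.      0.0386]
[-3.47 -0.81  0.13] [-0.      0.      0.0386]
[-3.5  -0.67  0.13] [-0.      0.      0.0386]
[-3.52 -0.54  0.13] [-0.      0.      0.0386]
[-3.54 -0.4   0.13] [-0.      0.      0.0386]
[-3.56 -0.27  0.13] [-0.      0.      0.0386]
[-3.56 -0.13  0.13] [-0.      0.      0.0386]
[-3.57  0.01  0.13] [-0.      0.      0.0386]
[-3.56  0.15  0.13] [-0.      0.      0.0386]
[-3.55  0.28  0.13] [-0.      0.      0.0386]
[-3.54  0.42  0.13] [-0.      0.      0.0386]
[-3.52  0.56  0.13] [-0.      0.      0.0386]
```

Request:
send_rows(moves=[-3.4, -1.1, 0.1, 0, 0, 0.039, 40, -3.4, -0.9, 0.1, 0, 0, 0.039, 40, -3.5, -0.8, 0.1, 0, 0, 0.039, 40, -3.5, -0.7, 0.1, 0, 0, 0.039, 40, -3.5, -0.5, 0.1, 0, 0, 0.039, 40])

```text
clock: 1.77
tcp_pos: [0.4763, 0.0878, 0.3115]
orientation: [-1.452, -2.786, 0.0]
force: [1.1, 0.3, 0.6]
width: 0.0368
finger_force: 0.0
```

Request:
send_rows(moves=[-3.5, -0.4, 0.1, 0, 0, 0.039, 40, -3.5, -0.3, 0.1, 0, 0, 0.039, 40, -3.6, -0.1, 0.1, 0, 0, 0.039, 40, -3.6, 0, 0.1, 0, 0, 0.039, 40, -3.6, 0.2, 0.1, 0, 0, 0.039, 40])

```text
clock: 2.18
tcp_pos: [0.5618, -0.0686, 0.3064]
orientation: [-1.716, -2.631, 0.0]
force: [0.7, 1.0, 0.2]
width: 0.0368
finger_force: 0.0
```

Request:
send_rows(moves=[-3.5, 0.3, 0, 0, 0, 0.039, 40, -3.5, 0.4, 0, 0, 0, 0.039, 40, -3.5, 0.5, 0, 0, 0, 0.039, 40, 0, 0, 0, 0, 0, 0, 40, 0, 0, 0, 0, 0, 0, 40])

```text
clock: 2.6
tcp_pos: [0.6111, -0.1629, 0.3054]
orientation: [-1.869, -2.524, 0.003]
force: [-0.1, 0.8, -0.6]
width: 0.0366
finger_force: 0.0
```

```bash
cat >> h.py <<'E'
def wrist(name):
    s=sense();c=camera("wrist");cv2.imwrite(f"pics/{name}.png",c["frame"][:,:,::-1])
    T=np.eye(4);T[:3,:3]=R.from_rotvec(s["orientation"]).as_matrix();T[:3,3]=s["tcp_pos"]
    W=T@c["hand_eye"];c["position"]=W[:3,3];c["attitude"]=R.from_matrix(W[:3,:3]).as_rotvec()
    np.savez(name+".npz",**c);return s,c
E
python3 - <<'E'
from h import *
q=np.load("q.npy");s,c=wrist("w1");print(s["clock"],s["joint_pos"].round(2),s["tcp_pos"],s["force"],s["width"])
print(c["hand_eye"].round(3))
K=[[-.055,-.1,.2],[-.105,-.102,.18],[-.055,-.146,.176]]
print(proj(c,ch(q,K)))
E
```

```text
2.6 [ 0.04  0.38  0.24  1.52 -0.09  1.25  0.59] [ 0.61108024 -0.16286991  0.30541499] [-0.1469989   0.79108824 -0.55747021] 0.03664089655109542
[[ 0.001 -0.97  -0.243  0.064]
 [ 1.     0.001 -0.    -0.001]
 [ 0.    -0.243  0.97  -0.158]
 [ 0.     0.     0.     1.   ]]
[[355.47424539 222.65162115]
 [298.78495634 218.36803893]
 [352.34128106 260.71014458]]
```

View pics/w1.png

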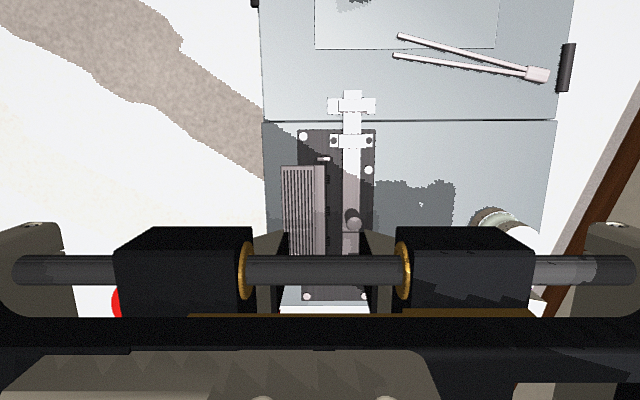

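The wrist view shows the plate at u 281–327 with its top end at v≈165. The knob top is near (353,213) and the lid split near v≈121, running from u 263 to 557. I'll enlarge it to refine the fit.

Run:
```python
import cv2
a=cv2.imread("pics/w1.png")[85:240,255:400];cv2.imwrite("pics/w1c.png",cv2.resize(a,None,fx=3.8,fy=3.8,interpolation=cv2.INTER_CUBIC))
```

```text
(no output)
```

View pics/w1c.png

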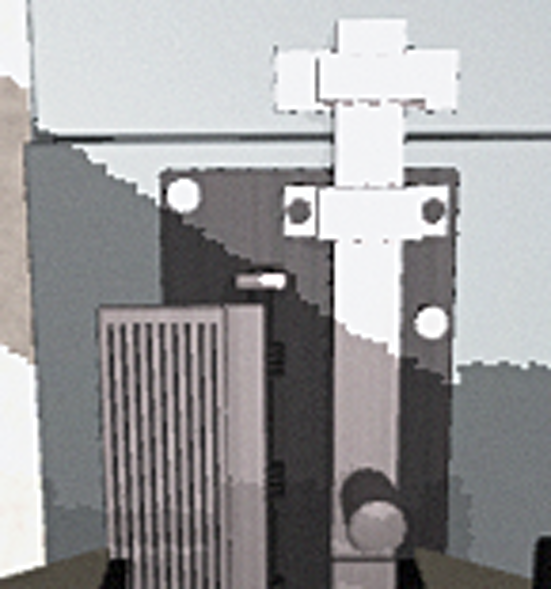

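The crop gives the knob top at (354.5,223.4), within 1 px of the prediction. The plate's +y corners are at (281.3,166.6) and (314.2,166), and the front end of the split is at (262.5,121.5). I'll refit from these.

Run:
```python
from h import *
from scipy.optimize import least_squares
q=np.load("q.npy");c=dict(np.load("w1.npz"))
C=np.array([[-.055,-.1,.2],[-.12,-.052,.18],[-.09,-.052,.18],[-.14,-.015,.15],[.14,-.015,.15]])
u=np.array([[354.5,223.2],[281.3,166.4],[314.2,166],[262.5,121.5],[557,120]])
f=lambda q:(proj(c,ch(q,C))-u).ravel()
print(f(q).reshape(-1,2).round(1))
r=least_squares(f,q);q=r.x;print(q);print(f(q).reshape(-1,2).round(1));np.save("q2.npy",q)
s=sense();M0=R.from_rotvec(s["orientation"]).as_matrix()
for y,z in((-.079,.19),):
    p,M=tgt(q,-.08,y,z,1);print((M0.T@(p-s["tcp_pos"])*100).round(2),R.from_matrix(M0.T@M).as_rotvec().round(3))
print("tcp in chest",(s["tcp_pos"]-[q[0],q[1],0])@R.from_euler('z',q[2]).as_matrix())
```

```text
[[ 1.  -0.5]
 [-1.1 -2.4]
 [ 0.2 -2.3]
 [-0.8 -0.8]
 [ 3.2 -1.5]]
[ 0.66501339 -0.06468452  0.30322564]
[[ 0.4  1.1]
 [-1.5 -0.8]
 [-0.3 -0.6]
 [-1.2  0.8]
 [ 2.5  0.2]]
[-0.39  0.03 11.56] [-0.002 -0.001 -0.004]
tcp in chest [-0.08011208 -0.07526974  0.30561447]
```

Request:
send_rows(moves=[-0.2, 0, 3, 0, 0, 0, 40, 0, 0, 3, 0, 0, 0, 40, 0, 0, 2.5, 0, 0, 0, 40, 0, 0, 1.5, 0, 0, 0, 40, 0, 0, 0.7, 0, 0, 0, 40])

```text
clock: 3.07
tcp_pos: [0.6101, -0.159, 0.1968]
orientation: [-1.857, -2.527, 0.001]
force: [-0.2, -0.1, -0.3]
width: 0.0364
finger_force: 0.0
```

Request:
send_rows(moves=[0, 0, 0.4, 0, 0, 0, 40, 0, 0, 0.2, 0, 0, 0, 40, 0, 0, 0.1, 0, 0, 0, 40, 0, 0, 0, 0, 0, 0, 40, 0, 0, 0, 0, 0, 0, 40])

```text
clock: 3.48
tcp_pos: [0.6128, -0.1622, 0.1939]
orientation: [1.863, 2.527, 0.001]
force: [0.1, 0.2, 0.0]
width: 0.0369
finger_force: 0.0
```

Run:
```python
from h import *
q=np.load("q2.npy");s,c=wrist("w2")
cc=camera("scene");a=cc["frame"][190:300,240:350,::-1]
w=c["frame"][100:300,180:440,::-1]
a=cv2.resize(a,(400,400),interpolation=cv2.INTER_CUBIC);w=cv2.resize(w,(400,308))
cv2.imwrite("pics/m2.png",np.hstack([a,np.vstack([w,np.zeros((92,400,3),np.uint8)])]))
print(s["clock"],s["tcp_pos"],s["force"],(s["tcp_pos"]-[q[0],q[1],0])@R.from_euler('z',q[2]).as_matrix())
```

```text
3.4833 [ 0.61281565 -0.16215862  0.1939013 ] [0.09010904 0.19990324 0.01496496] [-0.07892218 -0.0774409   0.1939013 ]
```

View pics/m2.png

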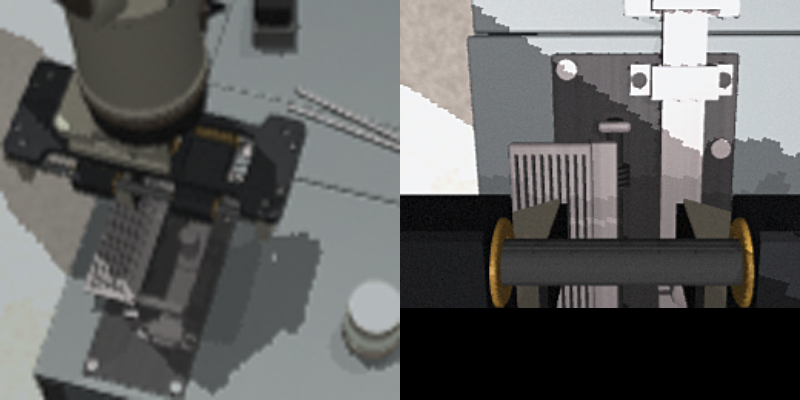

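The left fingertip is over the plate and the right one over the bar, on the +y side of the knob. Nothing is touching. Now I'll press down step by step.

Request:
send_rows(moves=[0, 0, 0.4, 0, 0, 0, 40, 0, 0, 0.3, 0, 0, 0, 40, 0, 0, 0.2, 0, 0, 0, 40, 0, 0, 0.1, 0, 0, 0, 40, 0, 0, 0, 0, 0, 0, 40])

```text
clock: 4.0
tcp_pos: [0.6118, -0.162, 0.1821]
orientation: [-1.864, -2.528, 0.001]
force: [0.3, 0.2, 0.2]
width: 0.0367
finger_force: 0.0
```

Request:
send_rows(moves=[0, 0, 0.1, 0, 0, 0, 40, 0, 0, 0.1, 0, 0, 0, 40, 0, 0, 0, 0, 0, 0, 40, 0, 0, 0, 0, 0, 0, 40, 0, 0, 0, 0, 0, 0, 40])

```text
clock: 4.42
tcp_pos: [0.6122, -0.1621, 0.1808]
orientation: [1.865, 2.528, 0.0]
force: [-0.5, -0.4, 0.9]
width: 0.0367
finger_force: 0.0
```

Request:
send_rows(moves=[0, 0, 0.1, 0, 0, 0, 40, 0, 0, 0, 0, 0, 0, 40, 0, 0, 0.1, 0, 0, 0, 40, 0, 0, 0, 0, 0, 0, 40, 0, 0, 0, 0, 0, 0, 40])

```text
clock: 4.83
tcp_pos: [0.612, -0.1622, 0.1793]
orientation: [-1.865, -2.528, 0.0]
force: [-2.0, 1.1, 5.9]
width: 0.0367
finger_force: 2.6
```

Request:
send_rows(moves=[0, 0, 0.1, 0, 0, 0, 40, 0, 0, 0, 0, 0, 0, 40, 0, 0, 0.1, 0, 0, 0, 40, 0, 0, 0, 0, 0, 0, 40, 0, 0, 0, 0, 0, 0, 40])

```text
clock: 5.25
tcp_pos: [0.6116, -0.1624, 0.1774]
orientation: [-1.865, -2.528, 0.001]
force: [-4.5, -0.3, 6.4]
width: 0.0368
finger_force: 3.6
```

Request:
send_rows(moves=[0, 0, 0.1, 0, 0, 0, 40, 0, 0, 0, 0, 0, 0, 40, 0, 0, 0, 0, 0, 0, 40, 0, 0, 0, 0, 0, 0, 40, 0, 0, 0, 0, 0, 0, 40])

```text
clock: 5.67
tcp_pos: [0.6114, -0.1625, 0.1766]
orientation: [-1.865, -2.527, 0.001]
force: [-4.0, 0.7, 7.2]
width: 0.037
finger_force: 4.1
```

Request:
send_rows(moves=[0, 0, 0.1, 0, 0, 0, 40, 0, 0, 0, 0, 0, 0, 40, 0, 0, 0, 0, 0, 0, 40, 0, 0, 0, 0, 0, 0, 40, 0, 0, 0, 0, 0, 0, 40])

```text
clock: 6.08
tcp_pos: [0.6112, -0.1625, 0.1756]
orientation: [-1.865, -2.527, 0.001]
force: [-4.9, -0.4, 8.5]
width: 0.0364
finger_force: 4.5
```

Request:
send_rows(moves=[0, 0, 0.1, 0, 0, 0, 40, 0, 0, 0, 0, 0, 0, 40, 0, 0, 0, 0, 0, 0, 40, 0, 0, 0, 0, 0, 0, 40, 0, 0, 0, 0, 0, 0, 40])

```text
clock: 6.5
tcp_pos: [0.6112, -0.1626, 0.1752]
orientation: [-1.865, -2.527, 0.001]
force: [-6.0, 0.7, 11.8]
width: 0.0367
finger_force: 6.3
```

Run:
```python
from h import *
q=np.load("q2.npy")
for i in range(3):
    s,c=wrist("w3")
    print(s["clock"],s["tcp_pos"],s["force"],s["torque"],(s["tcp_pos"]-[q[0],q[1],0])@R.from_euler('z',q[2]).as_matrix())
```

```text
6.5 [ 0.61120006 -0.16258333  0.17518671] [-5.98947046  0.70379244 11.82634897] [-0.02017337  1.61212194 -0.00735313] [-0.08059088 -0.07736383  0.17518671]
6.55 [ 0.61115675 -0.16259907  0.17514066] [-5.5557398   0.61812591 12.36958569] [ 0.0233715   1.62840206 -0.05385318] [-0.08063692 -0.07736591  0.17514066]
6.6 [ 0.61117585 -0.16256937  0.1751593 ] [-6.13488879  0.26133648 11.43137723] [ 4.99092965e-04  1.64160041e+00 -8.66516048e-03] [-0.08060982 -0.07734327  0.1751593 ]
```

The catch is at its stop: force rose 3.5 N for 0.4 mm of travel. Now I'll push the knob along tool -x.

Request:
send_rows(moves=[-0.2, 0, 0, 0, 0, 0, 40, -0.2, 0, 0, 0, 0, 0, 40, -0.2, 0, 0, 0, 0, 0, 40, -0.2, 0, 0, 0, 0, 0, 40, -0.2, 0, 0, 0, 0, 0, 40])

```text
clock: 7.07
tcp_pos: [0.6121, -0.1647, 0.1749]
orientation: [-1.854, -2.522, -0.005]
force: [-12.1, 12.2, 19.7]
width: 0.0367
finger_force: 11.1
```

Request:
send_rows(moves=[-0.2, 0, 0, 0, 0, 0, 40, -0.2, 0, 0, 0, 0, 0, 40, -0.2, 0, 0, 0, 0, 0, 40, -0.2, 0, 0, 0, 0, 0, 40, 0, 0, 0, 0, 0, 0, 40])

```text
clock: 7.48
tcp_pos: [0.6145, -0.1712, 0.175]
orientation: [-1.852, -2.521, -0.007]
force: [-14.4, 16.2, 22.5]
width: 0.0367
finger_force: 12.9
```

```bash
cat > st.py <<'E'
from h import *
q=np.load("q2.npy");s=sense();A=R.from_euler('z',q[2]).as_matrix()
print(s["clock"],"chest",((s["tcp_pos"]-[q[0],q[1],0])@A*1000).round(1),"F",(s["force"]@A).round(1),s["torque"].round(2),s["finger_force"])
E
python3 st.py
```

```text
7.4833 chest [-80.1 -86.6 175. ] F [-8.9 19.8 22.5] [ 3.38  3.79 -0.24] 12.851793277077377
```

Request:
send_rows(moves=[0, 0, -0.1, 0, 0, 0, 40, 0, 0, -0.05, 0, 0, 0, 40, 0, 0, 0, 0, 0, 0, 40, 0, 0, 0, 0, 0, 0, 40, 0, 0, 0, 0, 0, 0, 40])

```text
clock: 7.9
tcp_pos: [0.6154, -0.1737, 0.1754]
orientation: [-1.856, -2.524, -0.004]
force: [-9.0, 11.7, 12.2]
width: 0.0364
finger_force: 7.4
```

```bash
python3 st.py
```

```text
7.9 chest [-79.9 -89.2 175.4] F [-5.1 13.9 12.2] [ 2.21  2.2  -0.13] 7.363118035045773
```

Request:
send_rows(moves=[-0.2, 0, 0, 0, 0, 0, 40, -0.2, 0, 0, 0, 0, 0, 40, -0.2, 0, 0, 0, 0, 0, 40, -0.2, 0, 0, 0, 0, 0, 40, -0.2, 0, 0, 0, 0, 0, 40])

```text
clock: 8.32
tcp_pos: [0.6185, -0.1833, 0.1754]
orientation: [-1.856, -2.524, -0.004]
force: [-9.4, 11.1, 11.0]
width: 0.0369
finger_force: 7.6
```

```bash
python3 st.py
python3 - <<'E'
from h import *
s,c=wrist("w4");a=c["frame"][120:280,220:420,::-1]
cv2.imwrite("pics/w4c.png",cv2.resize(a,None,fx=3.7,fy=3.7,interpolation=cv2.INTER_CUBIC))
E
```

```text
8.3167 chest [-79.8 -99.3 175.4] F [-5.6 13.4 11. ] [ 2.22  2.24 -0.13] 7.6433956945402315
```

View pics/w4c.png

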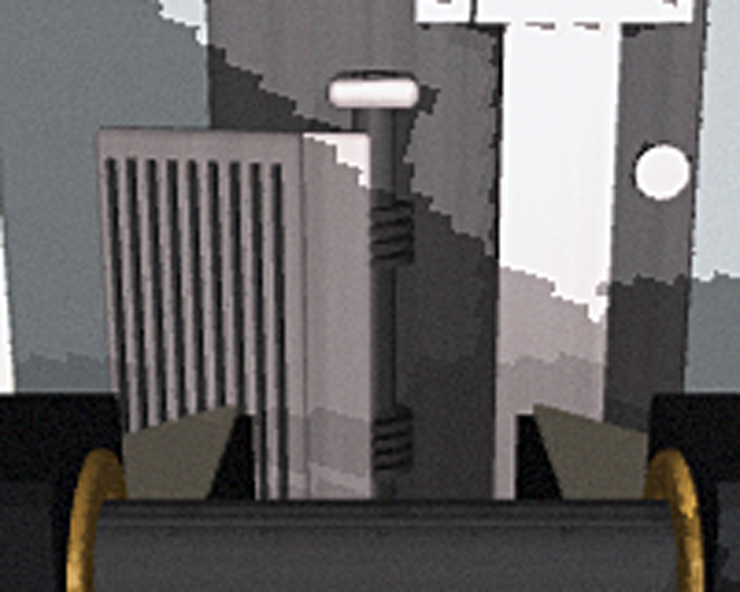

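The plate is visibly tilted down, with the spring lit at (395,230), and the force is steady. By tool position the bolt is about half drawn, so I'll continue.

Request:
send_rows(moves=[-0.2, 0, 0, 0, 0, 0, 40, -0.2, 0, 0, 0, 0, 0, 40, -0.2, 0, 0, 0, 0, 0, 40, -0.2, 0, 0, 0, 0, 0, 40, -0.2, 0, 0, 0, 0, 0, 40])

```text
clock: 8.78
tcp_pos: [0.6215, -0.193, 0.1754]
orientation: [-1.856, -2.524, -0.004]
force: [-8.9, 9.9, 10.8]
width: 0.0368
finger_force: 7.4
```

```bash
python3 st.py
```

```text
8.7833 chest [ -79.8 -109.5  175.4] F [-5.6 12.1 10.8] [ 2.07  2.2  -0.11] 7.362125284910235
```

Request:
send_rows(moves=[-0.1, 0, 0, 0, 0, 0, 40, -0.1, 0, 0, 0, 0, 0, 40, -0.1, 0, 0, 0, 0, 0, 40, 0, 0, 0, 0, 0, 0, 40, 0, 0, 0, 0, 0, 0, 40])

```text
clock: 9.2
tcp_pos: [0.6219, -0.1943, 0.1754]
orientation: [-1.853, -2.523, -0.005]
force: [-11.4, 13.3, 14.4]
width: 0.0365
finger_force: 9.4
```

```bash
python3 st.py
```

```text
9.2 chest [ -79.8 -110.8  175.4] F [-6.9 16.1 14.4] [ 2.7   2.6  -0.07] 9.412231507430988
```

Request:
send_rows(moves=[-0.1, 0, 0, 0, 0, 0, 40, -0.1, 0, 0, 0, 0, 0, 40, -0.1, 0, 0, 0, 0, 0, 40, 0, 0, 0, 0, 0, 0, 40, 0, 0, 0, 0, 0, 0, 40])

```text
clock: 9.62
tcp_pos: [0.6219, -0.1944, 0.1754]
orientation: [-1.848, -2.522, -0.007]
force: [-15.1, 17.1, 18.0]
width: 0.0369
finger_force: 12.2
```

```bash
python3 st.py
```

```text
9.6167 chest [ -79.8 -110.9  175.4] F [-9.3 20.8 18. ] [3.82 3.34 0.07] 12.209844900498865
```

The tool is against a hard stop. I'll keep pushing and raise the tool so the catch springs back.

Request:
send_rows(moves=[0, 0, -0.2, 0, 0, 0, 40, 0, 0, -0.3, 0, 0, 0, 40, 0, 0, -0.3, 0, 0, 0, 40, 0, 0, -0.2, 0, 0, 0, 40, 0, 0, 0, 0, 0, 0, 40])

```text
clock: 10.03
tcp_pos: [0.6222, -0.1945, 0.1813]
orientation: [-1.847, -2.523, -0.005]
force: [-4.6, 14.2, -4.9]
width: 0.0368
finger_force: 7.4
```

```bash
python3 st.py
```

```text
10.0333 chest [ -79.6 -111.1  181.3] F [-0.2 14.9 -4.9] [2.99 1.14 0.39] 7.3791517317295074
```

Request:
send_rows(moves=[0.3, 0, 0, 0, 0, 0, 40, 0.3, 0, 0, 0, 0, 0, 40, 0.4, 0, 0, 0, 0, 0, 40, 0.3, 0, 0, 0, 0, 0, 40, 0, 0, 0, 0, 0, 0, 40])

```text
clock: 10.45
tcp_pos: [0.6216, -0.1917, 0.1857]
orientation: [1.864, 2.527, 0.0]
force: [0.2, 0.1, 0.7]
width: 0.0368
finger_force: 0.0
```

```bash
python3 st.py
```

```text
10.45 chest [ -79.3 -108.3  185.7] F [0.2 0.  0.7] [-0.07  0.01  0.01] 0.0
```

Request:
send_rows(moves=[0.2, 0, -1, 0, 0, 0, 40, 0, 0, -2.5, 0, 0, 0, 40, 0, 0, -3, 0, 0, 0, 40, 0, 0, -3, 0, 0, 0, 40, -1, 0, -2, 0, 0, 0, 40])

```text
clock: 10.87
tcp_pos: [0.6249, -0.1982, 0.305]
orientation: [1.86, 2.527, 0.004]
force: [0.7, 0.2, 0.2]
width: 0.0368
finger_force: 0.0
```

Request:
send_rows(moves=[-3, 0, 0, 0, 0, 0, 40, -3, 0, 0, 0, 0, 0, 40, 0, 0, 0, 0, 0, 0, 40, 0, 0, 0, 0, 0, 0, 40, 0, 0, 0, 0, 0, 0, 40])

```text
clock: 11.28
tcp_pos: [0.6413, -0.2569, 0.3007]
orientation: [1.866, 2.527, 0.001]
force: [-0.1, -0.2, -0.2]
width: 0.0369
finger_force: 0.0
```

```bash
python3 st.py
python3 - <<'E'
from h import *
q=np.load("q2.npy");s,c=wrist("w5");o=np.array([230,60]);a=c["frame"][60:215,230:420,::-1]
cv2.imwrite("pics/w5c.png",cv2.resize(a,None,fx=3.8,fy=3.8,interpolation=cv2.INTER_CUBIC))
for K in ([-.055,-.1,.2],[-.055,-.13,.2],[-.055,-.127,.2],[-.12,-.052,.18],[-.09,-.052,.18],[-.12,-.152,.18]):print(K,((proj(c,ch(q,K))-o)*3.8).round())
E
```

```text
11.2833 chest [ -80.  -176.3  300.7] F [-0.2 -0.2 -0.2] [-0.07  0.04 -0.02] 0.0
[-0.055, -0.1, 0.2] [[481. 166.]]
[-0.055, -0.13, 0.2] [[478. 316.]]
[-0.055, -0.127, 0.2] [[478. 302.]]
[-0.12, -0.052, 0.18] [[164. -69.]]
[-0.09, -0.052, 0.18] [[308. -70.]]
[-0.12, -0.152, 0.18] [[182. 409.]]
```

View pics/w5c.png

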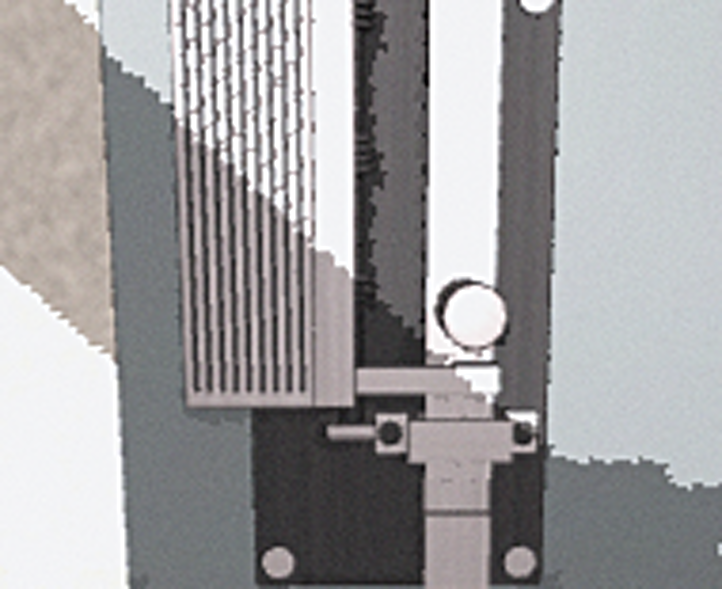

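The knob top is at crop (475,316), matching the fully drawn prediction of (478,316). I'll check numerically that the plate is level.

Run:
```python
from h import *
q=np.load("q2.npy")
for n,o,k,y in(("w1",[255,85],3.8,-.052),("w5",[230,60],3.8,-.152)):
    c=dict(np.load(n+".npz"))
    for th in(0,.14,.26):
        o_=[]
        for x in(-.12,-.09):
            d=np.array([x+.081,.008]);r=np.array([d[0]*np.cos(th)-d[1]*np.sin(th),d[0]*np.sin(th)+d[1]*np.cos(th)])
            o_+=list(((proj(c,ch(q,[-.081+r[0],y,.172+r[1]]))-o)*k).round()[0])
        print(n,th,o_)
```

```text
w1 0 [np.float64(94.0), np.float64(306.0), np.float64(224.0), np.float64(305.0)]
w1 0.14 [np.float64(94.0), np.float64(303.0), np.float64(220.0), np.float64(305.0)]
w1 0.26 [np.float64(97.0), np.float64(300.0), np.float64(217.0), np.float64(304.0)]
w5 0 [np.float64(182.0), np.float64(409.0), np.float64(314.0), np.float64(409.0)]
w5 0.14 [np.float64(182.0), np.float64(406.0), np.float64(310.0), np.float64(408.0)]
w5 0.26 [np.float64(185.0), np.float64(403.0), np.float64(307.0), np.float64(407.0)]
```

The plate looks level. To be sure, I'll go back to the first viewing pose and compare pictures at sub-pixel level.

Request:
send_rows(moves=[3.5, 0, 0, 0, 0, 0, 40, 3.5, 0, 0, 0, 0, 0, 40, 3.1, 0, -0.4, 0, 0, 0, 40, 0, 0, 0, 0, 0, 0, 40, 0, 0, 0, 0, 0, 0, 40])

```text
clock: 11.75
tcp_pos: [0.6119, -0.1559, 0.3052]
orientation: [1.856, 2.534, 0.003]
force: [-0.3, -0.4, 0.3]
width: 0.0367
finger_force: 0.0
```

```bash
python3 st.py
python3 - <<'E'
from h import *
s,c=wrist("w6")
a=cv2.imread("pics/w1.png");b=cv2.imread("pics/w6.png")
k=3.8
def cr(i,x0,x1,y0,y1):return i[y0:y1,x0:x1]
# lid/strap region vs plate end: template-shift with subpixel on 8x upsampled
def shift(x0,x1,y0,y1,m=5):
    A=cv2.resize(a[y0:y1,x0:x1],None,fx=8,fy=8,interpolation=cv2.INTER_CUBIC)
    B=cv2.resize(b[y0-m:y1+m,x0-m:x1+m],None,fx=8,fy=8,interpolation=cv2.INTER_CUBIC)
    r=cv2.matchTemplate(B,A,cv2.TM_CCOEFF_NORMED);_,v,_,p=cv2.minMaxLoc(r);return np.array(p)/8-m,round(v,3)
for n,box in dict(screwL=(296,312,128,145),screwR=(362,374,163,176),strap=(326,378,130,150),lug=(315,333,152,164),plateL=(275,300,160,200),plateR=(300,330,160,200),plate=(275,330,160,215)).items():print(n,shift(*box))
A=cv2.resize(a[140:230,260:360],None,fx=4,fy=4);B=cv2.resize(b[140:230,260:360],None,fx=4,fy=4)
cv2.imwrite("pics/cmp.png",np.hstack([A,B]))
E
```

```text
11.75 chest [-77.9 -71.2 305.2] F [-0.4 -0.3  0.3] [-0.16  0.02 -0.02] 0.0
screwL (array([-3.,  5.]), 0.582)
screwR (array([-3.5,  5. ]), 0.489)
strap (array([-3.25,  5.  ]), 0.481)
lug (array([ 2.875, -5.   ]), 0.412)
plateL (array([-3.625,  5.   ]), 0.789)
plateR (array([-3.625,  5.   ]), 0.809)
plate (array([-3.75,  5.  ]), 0.839)
```

View pics/cmp.png

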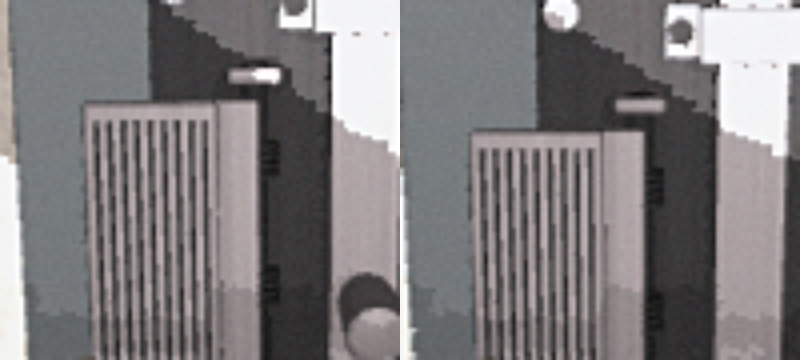

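The left and right crops show the plate with the same shape: left edge 85→72, right edge 217→203, lug 255→240, and a uniform +29 px vertical shift. The catch has sprung back, and the knob is gone from its shut position.

```bash
python3 -c "
from bench import *
print(job_done())"
```

```text
the job is handed in; nothing more can be done
None
```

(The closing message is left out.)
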